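# Wedge a meter's outlet up into its clamp

## Task

The water meter on the test bench hangs low at its outlet end. Lay the hardwood wedge flat on the bench in line with the meter and slide it, thin end first, under the domed foot until the tail comes up to the red band on the post and is nipped snugly against the rubber of the half clamp above it (about 8 N of bearing; 20 N or more strains the union), then let go and leave the wedge holding it there. Lift the meter with the wedge only, without touching it with the gripper, and leave the registers, seal press, float tube and copper fitting where they are.

Things in the scene. Friction and masses are not known exactly. Their poses are not given: they have to be found in the camera images.
- foot (a point): Lowest point of the domed steel foot (ball of radius 10 mm on a 14 mm stem) under the water meter's outlet tail. Hanging freely it is about 11 mm above the bench; at 22 mm the meter is level. The point turns with the meter: y axis along the meter from tail to inlet (the way the wedge is to be slid), z up.
- tail (a point): Centre of the brass outlet tail (pipe 27 mm in diameter, its end 20 mm beyond this point), 53 mm straight above the foot's lowest point. It hangs about 11 mm below the mark at first. A black pointer stands out from it towards the post. Axes as the foot's.
- mark (a point): The height mark: point on the tail's centre line level with the middle of the red band (6 mm tall) around the steel post, 75 mm above the bench. The post (20 by 22 mm, 139 mm tall; foot plate 54 by 56 by 8 mm, its inner edge 33 mm from the tail's line) stands 56 mm to the +x side of this point; y along the level meter to its inlet, z up.
- clamp: Fixed outlet post with green half clamp (36 mm long along the meter, top 122 mm above the bench) over the tail. Its rubber liner wears, so the tail meets it anywhere from 2 mm below to 2 mm above the mark: poses do not show it, only feel does. From there the nip grows by some 4 N per mm of wedge travel; about a quarter of it is lost on letting go. Origin on the bench below the mark.
- meter: Water meter, brass with a blue bonnet, 0.7 to 1.2 kg, 92 mm wide, top 72 mm above its pipe axis. It swivels up and down on its inlet union, 250 mm from the foot. Origin on the swivel axis at the inlet, 75 mm above the bench, y axis from tail to inlet, z up.
- wedge: Loose waxed hardwood wedge, 190 x 36 mm, 0.11 kg; origin at the centre of its underside; x axis to the thin end, z up. 5 mm thick at the thin end, the top rises 1 in 4.7 over 110 mm to 28 mm; the last 80 mm is a level grip block. It stays put by friction when left under load. Sliding it under the hanging foot takes 3 to 9 N; once the clamp bears, the push grows by 0.6 to 1.1 times the nip.
- wedge_grip (a point): Centre of the wedge's grip block (80 mm long, 36 mm wide, 28 mm tall), 155 mm from the thin end, 14 mm above the underside; axes as the wedge's.
- wedge_tip (a point): Middle of the thin end's lower edge, at the wedge's underside; axes as the wedge's.
- press: Polished steel seal press, 130 by 60 mm, 185 mm tall with its lever, 2.6 kg, loose; leave alone. Origin at the centre of its underside.
- float_tube: Upright glass float tube with brass ends, foot 68 mm in diameter, 182 mm tall, loose and fragile; leave alone. Origin at the centre of its underside.
- fitting: Copper compression tee standing on end, about 34 mm in diameter and 54 mm tall, loose; leave alone. Origin at the centre of its underside.
- register0: Brass meter register, disc 58 mm in diameter and 24 mm thick standing in a slot of the dark hardwood stand (80 by 202 mm, 40 mm tall); loose; leave alone. Origin at the centre of its underside.
- register1: Brass meter register, disc 58 mm in diameter and 24 mm thick standing in a slot of the dark hardwood stand (80 by 202 mm, 40 mm tall); loose; leave alone. Origin at the centre of its underside.
- register2: Brass meter register, disc 58 mm in diameter and 24 mm thick standing in a slot of the dark hardwood stand (80 by 202 mm, 40 mm tall); loose; leave alone. Origin at the centre of its underside.
- register3: Brass meter register, disc 58 mm in diameter and 24 mm thick standing in a slot of the dark hardwood stand (80 by 202 mm, 40 mm tall); loose; leave alone. Origin at the centre of its underside.
There are look-alikes about, which are no part of the job. Of the things shaped like the wedge, the wooden one is meant.

How it is judged:
By the outcome, as a careful person would: the job done as asked, in the order asked, and still so for the second after the job is handed in, with the robot touching nothing.
It also fails if it takes over 64 s, if anything falls off the work surface, if the arm or the gripper's body presses on something with over 40 N, if the wrist force passes 120 N, or if a joint passes its speed limit or range.

## Robot

A 6-joint arm with a two-finger parallel gripper is mounted at the origin on the work surface. World frame = base frame: x ahead of the robot, y to its left, z up, the work surface at z = 0. Lengths are in m, angles in degrees, forces in N, time in s.
With the tool pointing down it reaches from about 0.375 to 0.9 m from the base axis. Payload 3.1 kg.
Tool frame: the origin (TCP) lies between the finger pads; the fingertips stand 22 mm ahead of it and the grasp point (between the pads) lies 3 mm ahead of it; y points along the fingers, x is the direction in which the jaws open and shut, and the axes are right-handed (so a half turn about y gives the same grasp; the last joint's range is limited). The gripper opens to 87 mm and grips with 3 to 60 N. Pads are 19 mm wide; open, the fingers measure 117 mm over their backs; the gripper's body (75 mm by 190 mm) begins 51 mm behind the grasp point.
Start: joints at [-86.259, 30.224, 82.088, -0, 67.689, -10.227], TCP at [0.151, -0.606, 0.216] pointing down, gripper open.
Joint ranges: [-176.69, 176.69], [-43.24, 126.21], [12.49, 139.97], [-82, 262], [0, 151.66], [-163.58, 163.58]. Speed limits (degrees/s): [159.86, 159.86, 180, 180, 180, 180].

## Interface

Orientations are given as a 3x3 rotation matrix whose columns are the frame's x, y, z axes.
In Python, from rig import bot, imaging, workorder gives the robot as it stands. The module is installed in compiled form; this text tells all that it offers.
- The arm moves only by the tool drive_tool, never from a script. Its argument "commands" is a list of rows, each an object of numbers: "dx", "dy", "dz": the shift along the tool's x, y, z normalised to -1 to 1, where 1 is 4 cm; "wx", "wy", "wz": the turn, a rotation vector about the tool's x, y, z normalised to -1 to 1, where 1 is pi/2 rad; "grip": the finger opening in mm, from 0 to 87. In form: [{"dx": .., "dy": .., "dz": .., "wx": .., "wy": .., "wz": .., "grip": ..}, ...]. A call has 1 to 8 rows; each row shifts and turns the commanded pose from where the row before left it, along the tool's axes as they then stand; what a row does not reach is not made up. A row lasts 1/8 s, in which the tool goes at most 62.5 mm and 10.7 degrees, less where a joint would pass 70% of its speed; a pose out of reach is approached as far as the arm can. A call with a number of a shift or a turn outside -1 to 1 is refused whole. A call with a gripper value outside its range is refused whole. The fingers move at their own pace and stop on an object; the grip force is fixed at half the most. Time passes only in rows, so rows that do not move let the fingers close. It gives the time, the measured TCP pose, the force and the opening at its end, in the units of the state.
- bot.read_state(): the state, without advancing time (a new reading comes with each control period).
- imaging.capture(name): name is "side" or "top"; returns (picture, depth): 480x640x3 uint8, red, green, blue; 480x640 float32, m along the optical axis (not along the pixel's ray), 0 where there is no reading.
- imaging.get_calibration(name): a dict with "mtx" (3x3 intrinsics, pixels), "world_to_cam" (4x4, takes a point from world to camera coordinates). Camera axes: x right, y down, z forward; pixel columns grow to the right and rows downward; lengths in m; the calibration is good to about 2 mm. A picture is of the moment at which its call begins. get_calibration takes no time and is no camera call.
- workorder.hand_in(): hands the job in, once; it reports no verdict.
The state is a dict: "time_s": time; "joint_positions": joint angles; "qvel": joint speeds; "tau": joint torques, N m; "position": TCP position; "tcp_rot": TCP orientation; "force": force on the tool from outside, world axes, zero at the start; "moment": the same for the moment, N m; "opening": opening from 0.0 (shut) to 1.0 (fully open).
Only numpy, scipy, OpenCV 4.12 (cv2) and the standard library are available. Lean on these libraries where they do the work, as an engineer would, in place of code of your own. Each camera call takes 0.05 s, during which the arm holds its last target. There are 200 camera calls.

## Working session

There is one attempt and no reset: what is moved stays moved. The work goes in short steps, Python scripts to look and compute and a tool call to move; the robot and the scene stay as the last step left them, time stands still between calls to the robot, and variables do not carry over. Pictures are saved under pics/ and viewed, on a budget of 10 in all, crops included, one or two more only if the job needs it, and the job is handed in when it is done.

Besides the shell and the picture viewer there is one more tool, called after "Request:" by a JSON object that holds its "name" and its "arguments". drive_tool: Moves the arm, as the interface text tells. Its arguments: {"type":"object","properties":{"commands":{"type":"array"}},"required":["commands"]}

```bash
mkdir -p pics; cat > h.py <<'E'
import numpy as np, cv2
from rig import bot, imaging, workorder
def cap(n,save=None):
    p,d=imaging.capture(n)
    if save: cv2.imwrite('pics/'+save+'.png',p[:,:,::-1])
    return p,d
def world(n,u,v,d):
    c=imaging.get_calibration(n);K=c['mtx'];T=np.linalg.inv(c['world_to_cam'])
    u,v,d=map(np.asarray,(u,v,d))
    P=np.stack([(u-K[0,2])/K[0,0]*d,(v-K[1,2])/K[1,1]*d,d,np.ones_like(d)],-1)
    return (P@T.T)[...,:3]
def plane(n,u,v,z):
    c=imaging.get_calibration(n);T=np.linalg.inv(c['world_to_cam'])
    a=T[:3,3];b=world(n,float(u),float(v),1.0)
    return a+(b-a)*(z-a[2])/(b[2]-a[2])
def proj(n,P):
    c=imaging.get_calibration(n);q=c['world_to_cam'][:3]@np.r_[P,1];q=c['mtx']@q
    return q[:2]/q[2]
E
python3 - <<'E'
from h import *
for n in('side','top'):
    p,d=cap(n,n+'0'); np.savez('pics/'+n+'0',p=p,d=d)
    c=imaging.get_calibration(n); T=np.linalg.inv(c['world_to_cam']); print(n,c['mtx'].round(1).tolist(),T.round(3).tolist())
print(bot.read_state())
E
```

```text
side [[563.1, 0.0, 324.5], [0.0, 563.1, 237.9], [0.0, 0.0, 1.0]] [[-0.964, -0.205, 0.169, 0.359], [-0.266, 0.707, -0.656, 0.635], [0.015, -0.677, -0.736, 0.901], [0.0, 0.0, 0.0, 1.0]]
top [[590.1, 0.0, 317.8], [0.0, 590.1, 244.4], [0.0, 0.0, 1.0]] [[-0.005, -0.993, 0.116, 0.354], [-1.0, 0.004, -0.007, -0.083], [0.006, -0.116, -0.993, 1.473], [0.0, 0.0, 0.0, 1.0]]
{'time_s': 0.1, 'joint_positions': array([-8.62583454e+01,  3.02737767e+01,  8.21487676e+01, -1.92081704e-04,
        6.76890801e+01, -1.02268596e+01]), 'qvel': array([-0.03604913, -0.11904689, -0.32944292,  0.08773843, -0.03165553,
       -0.00765141]), 'tau': array([-4.40350595e-04, -4.40984881e+01, -1.77150553e+01,  6.35050214e-02,
        5.34176943e-02, -5.20238461e-05]), 'position': array([ 0.15085591, -0.60583303,  0.21506957]), 'tcp_rot': array([[ 2.41389765e-01, -1.30230892e-04,  9.70428238e-01],
       [-9.70426351e-01,  1.94385714e-03,  2.41389557e-01],
       [-1.91781024e-03, -9.99998102e-01,  3.42847730e-04]]), 'force': array([-0.54153421, -0.93121536, -0.15174039]), 'moment': array([ 0.02438776, -0.0406263 , -0.04859321]), 'opening': 0.9975595377296468}
```

View pics/side0.png

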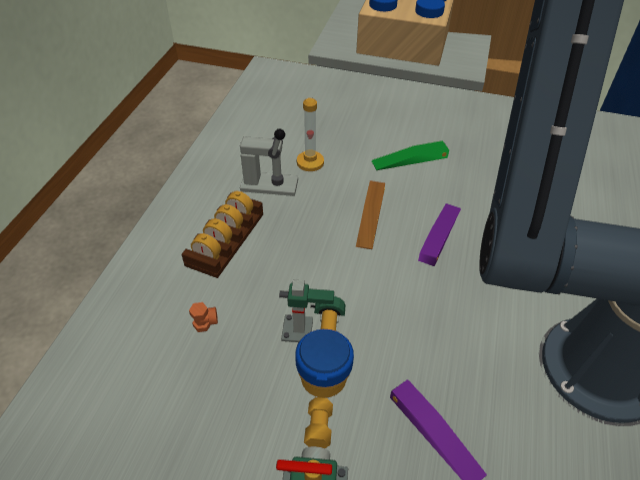

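View pics/top0.png

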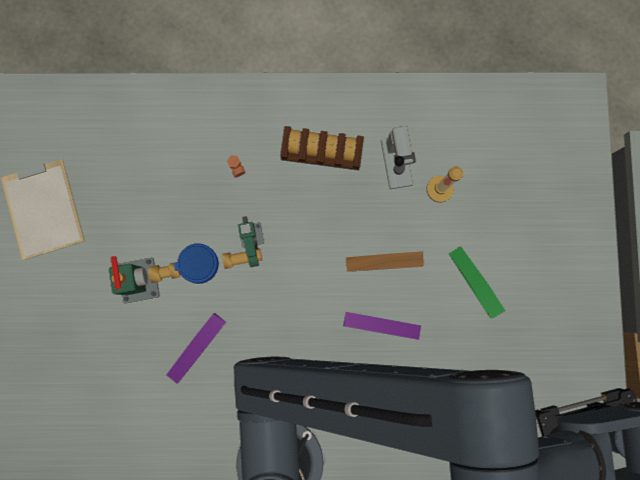

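```bash
cat > m1.py <<'E'
from h import *
t=np.load('pics/top0.npz');s=np.load('pics/side0.npz')
for n,f,(u0,v0,u1,v1) in(('top',t,(335,240,435,280)),('side',s,(350,170,390,260))):
    p=f['p'];h=cv2.cvtColor(p,cv2.COLOR_RGB2HSV)
    m=((h[...,0]>5)&(h[...,0]<22)&(h[...,1]>110)).astype(np.uint8)
    k=np.zeros_like(m);k[v0:v1,u0:u1]=1;m*=k
    v,u=np.nonzero(m);d=f['d'][v,u];P=world(n,u,v,d)
    print(n,len(u),P.min(0).round(3),P.max(0).round(3))
    r=cv2.minAreaRect(np.stack([u,v],1).astype(np.float32));b=cv2.boxPoints(r);print(b.round(1).tolist())
    for z in(0,.028,.005):print(z,[plane(n,*q,z)[:2].round(4).tolist() for q in b])
    ys=P[:,1]
    for a in np.arange(ys.min(),ys.max(),.02):
        q=P[(ys>=a)&(ys<a+.02)];print(a.round(3),np.median(q,0).round(4))
# meter parts in top: yellow pipe, green clamp, post
p=t['p'];d=t['d']
for (u,v) in[(230,260),(237,260),(255,257),(259,256),(197,263),(165,272),(158,272),(262,226),(262,240),(244,222),(250,240)]:
    print(u,v,world('top',u,v,d[v,u]).round(4),p[v,u])
c1=cv2.resize(t['p'][205:285,215:435],None,fx=3.6,fy=3.6,interpolation=cv2.INTER_CUBIC)
c2=cv2.resize(s['p'][265:365,260:420],None,fx=3,fy=3,interpolation=cv2.INTER_CUBIC)
o=np.zeros((600,800,3),np.uint8);o[:288,:792]=c1;o[290:590,:480]=c2
c3=cv2.resize(s['p'][170:260,340:400],None,fx=3.3,fy=3.3);o[290:290+c3.shape[0],500:500+c3.shape[1]]=c3
cv2.imwrite('pics/crop1.png',o[:,:,::-1])
E
python3 m1.py
```

```text
top 1079 [ 0.354 -0.351 -0.001] [ 0.503 -0.083  1.473]
[[345.8999938964844, 256.20001220703125], [421.79998779296875, 251.39999389648438], [422.70001220703125, 265.79998779296875], [346.79998779296875, 270.6000061035156]]
0 [[0.4951, -0.1633], [0.5066, -0.3541], [0.4703, -0.3555], [0.459, -0.1652]]
0.028 [[0.4925, -0.1618], [0.5037, -0.3489], [0.4681, -0.3503], [0.457, -0.1637]]
0.005 [[0.4947, -0.163], [0.506, -0.3532], [0.4699, -0.3545], [0.4586, -0.1649]]
-0.351 [ 0.4849 -0.3401  0.0274]
-0.331 [ 0.4844 -0.3215  0.0276]
-0.311 [ 0.4829 -0.3004  0.027 ]
-0.291 [ 0.4805 -0.2812  0.0271]
-0.271 [ 0.4806 -0.2607  0.0251]
-0.251 [ 0.479  -0.2411  0.0209]
-0.231 [ 0.4788 -0.2216  0.0161]
-0.211 [ 0.4772 -0.2017  0.0121]
-0.191 [ 0.4772 -0.1806  0.0082]
-0.171 [ 0.4772 -0.168   0.0066]
-0.151 [nan nan nan]
-0.131 [nan nan nan]
-0.111 [nan nan nan]
-0.091 [ 0.354  -0.0831  1.4725]
side 1106 [ 0.359 -0.351 -0.002] [0.507 0.635 0.901]
[[355.3999938964844, 245.89999389648438], [369.1000061035156, 179.89999389648438], [385.3999938964844, 183.3000030517578], [371.6000061035156, 249.30000305175
[... 1223 characters left out ...]

0.489 [nan nan nan]
0.509 [nan nan nan]
0.529 [nan nan nan]
0.549 [nan nan nan]
0.569 [nan nan nan]
0.589 [nan nan nan]
0.609 [nan nan nan]
0.629 [0.3586 0.6345 0.9011]
230 260 [0.4796 0.1154 0.0802] [149 119  64]
237 260 [0.4799 0.0994 0.0762] [164 134  72]
255 257 [0.4852 0.055  0.0942] [51 91 71]
259 256 [0.4893 0.0474 0.0753] [166 128  71]
197 263 [0.4677 0.1813 0.1406] [ 40  71 120]
165 272 [0.4515 0.2669 0.0858] [161 132  74]
158 272 [0.4513 0.2823 0.0896] [132 103  54]
262 226 [ 5.726e-01  4.740e-02 -2.000e-04] [136 143 135]
262 240 [0.5364 0.0467 0.0047] [102 109 111]
244 222 [0.565  0.079  0.1151] [64 65 62]
250 240 [0.5227 0.0647 0.1156] [55 92 76]
  return _methods._mean(a, axis=axis, dtype=dtype,
  ret = um.true_divide(
```

View pics/crop1.png

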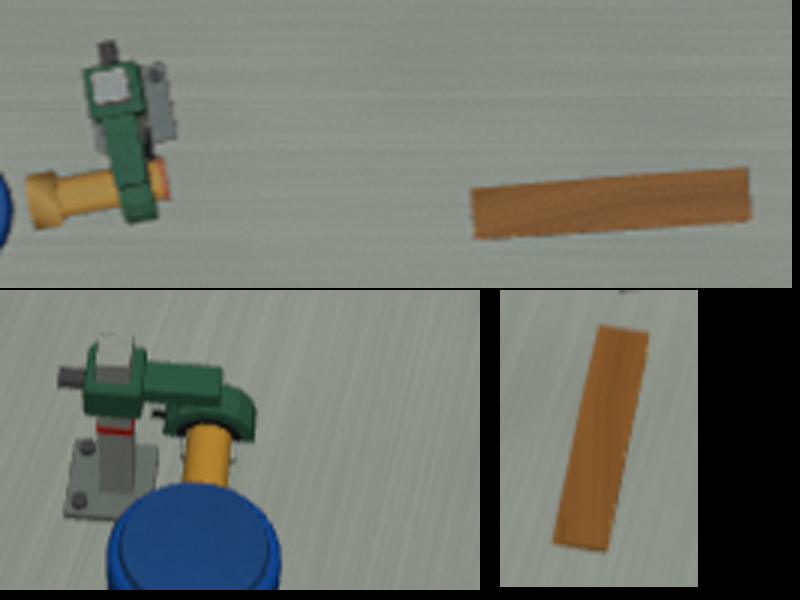

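```bash
cat > m2.py <<'E'
from h import *
for n in('top','side'):
    f=np.load(f'pics/{n}0.npz');p=f['p'];d=f['d'];h=cv2.cvtColor(p,cv2.COLOR_RGB2HSV)
    v,u=np.mgrid[:480,:640];W=world(n,u,v,d);ok=(d>0)&(W[...,1]>0)&(W[...,1]<.4)&(W[...,0]>.4)&(W[...,0]<.6)
    br=ok&(h[...,0]>12)&(h[...,0]<28)&(h[...,1]>90)&(W[...,2]>.05)&(W[...,2]<.1)
    bl=ok&(h[...,0]>100)&(h[...,0]<120)&(h[...,1]>140)&(W[...,2]>.12)
    q=W[bl];print(n,'bonnet',q.min(0).round(4),q.max(0).round(4),((q.min(0)+q.max(0))/2).round(4))
    q=W[br]
    for a in np.arange(.02,.38,.01):
        r=q[(q[:,1]>=a)&(q[:,1]<a+.01)]
        if len(r)>5:print(round(a,2),len(r),'x',r[:,0].min().round(4),r[:,0].max().round(4),'z',r[:,2].max().round(4),'xtop',r[r[:,2].argsort()[-5:],0].mean().round(4))
    gr=ok&(h[...,0]>60)&(h[...,0]<95)&(h[...,1]>80)&(W[...,2]>.1)&(W[...,1]<.15)
    q=W[gr];print('clamp',q.min(0).round(4),q.max(0).round(4),len(q))
    rd=ok&((h[...,0]<6)|(h[...,0]>174))&(h[...,1]>150)&(W[...,1]<.15);q=W[rd]
    if len(q):print('red',np.median(q,0).round(4),len(q))
E
python3 m2.py
```

```text
top bonnet [0.4252 0.1383 0.1204] [0.5128 0.2337 0.151 ] [0.469  0.186  0.1357]
0.04 16 x 0.4821 0.5037 z 0.0793 xtop 0.4892
0.05 23 x 0.4804 0.5079 z 0.0892 xtop 0.4932
0.07 12 x 0.4755 0.4888 z 0.0985 xtop 0.4828
0.08 46 x 0.4753 0.4997 z 0.0809 xtop 0.4847
0.09 48 x 0.4731 0.4973 z 0.0818 xtop 0.4886
0.1 45 x 0.4707 0.4975 z 0.0831 xtop 0.4866
0.11 61 x 0.4638 0.4976 z 0.0883 xtop 0.4795
0.12 66 x 0.4634 0.4977 z 0.0873 xtop 0.4806
0.13 16 x 0.4706 0.4953 z 0.087 xtop 0.485
0.23 14 x 0.4405 0.4544 z 0.0895 xtop 0.4499
0.24 39 x 0.44 0.4654 z 0.0928 xtop 0.4543
0.25 54 x 0.4403 0.4736 z 0.0925 xtop 0.4548
0.26 48 x 0.4404 0.469 z 0.0913 xtop 0.4545
0.27 55 x 0.4331 0.4639 z 0.0924 xtop 0.4494
0.28 72 x 0.4307 0.469 z 0.0962 xtop 0.4462
0.29 70 x 0.4287 0.4665 z 0.097 xtop 0.4481
0.3 30 x 0.4289 0.4666 z 0.0927 xtop 0.454
clamp [0.4751 0.053  0.1004] [0.5637 0.0904 0.1265] 273
side bonnet [0.4258 0.1417 0.12  ] [0.5167 0.2354 0.1445] [0.4713 0.1885 0.1323]
0.06 42 x 0.479 0.5062 z 0.0821 xtop 0.4866
0.07 74 x 0.4774 0.5054 z 0.0954 xtop 0.4931
0.08 69 x 0.4765 0.5031 z 0.0812 xtop 0.4894
0.09 72 x 0.4742 0.5011 z 0.0821 xtop 0.4864
0.1 31 x 0.4786 0.4989 z 0.0806 xtop 0.4851
0.19 16 x 0.4298 0.4362 z 0.0981 xtop 0.4329
0.2 45 x 0.4317 0.5036 z 0.0998 xtop 0.4333
0.21 141 x 0.4376 0.5045 z 0.0992 xtop 0.4632
0.22 187 x 0.4496 0.4935 z 0.0998 xtop 0.4634
0.23 47 x 0.4424 0.4764 z 0.0915 xtop 0.4608
0.24 143 x 0.4408 0.4793 z 0.092 xtop 0.4642
0.25 168 x 0.4406 0.478 z 0.0925 xtop 0.4609
0.26 113 x 0.4423 0.4705 z 0.0887 xtop 0.4556
0.27 86 x 0.4351 0.4674 z 0.0919 xtop 0.4486
0.28 153 x 0.4325 0.4725 z 0.0938 xtop 0.449
0.29 178 x 0.4302 0.4708 z 0.0954 xtop 0.4555
0.3 211 x 0.4322 0.4695 z 0.095 xtop 0.4507
clamp [0.4811 0.0525 0.1   ] [0.5664 0.093  0.1246] 639
red [0.5476 0.0829 0.0741] 24
```

Candidates (top view px): purple (382,326), purple (195,348), green (476,282), brown with grain (385,261). The crop confirms the brown one is wood and is the wedge: 190×36 mm, thin end towards the meter. The tail, clamp and post foot are at about (255,257), and the meter line leans about 10.6° from +y. I'll turn the tool first.

Request:
{"name": "drive_tool", "arguments": {"commands": [{"wy":-0.11},{"wy":-0.11},{"wy":-0.11},{"wy":-0.11},{"wy":-0.11},{"wy":-0.11},{"wy":-0.11},{"wy":-0.11}]}}

```text
schema error: expected keys dx, dy, dz, wx, wy, wz, grip
```

```bash
cat >> h.py <<'E'
def need(p,yaw):
    """shift (units of 4cm, tool axes) and wy turn (units of 90deg) to reach TCP p with tool z at yaw, pointing down"""
    s=bot.read_state();R=s['tcp_rot'];a=np.radians(yaw)
    Z=np.array([np.cos(a),np.sin(a),0]);Y=np.array([0,0,-1.]);T=np.stack([np.cross(Y,Z),Y,Z],1)
    w=cv2.Rodrigues(R.T@T)[0].ravel()/(np.pi/2)
    print('t',round(s['time_s'],2),'pos',s['position'].round(4),'yaw',np.degrees(np.arctan2(R[1,2],R[0,2])).round(2),'F',s['force'].round(2),'op',round(s['opening']*87,1))
    print('shift',(R.T@(np.asarray(p)-s['position'])/.04).round(3),'turn',w.round(4))
E
python3 -c "
from h import *
d=np.array([-.0603,.998]);tip=np.array([.477,-.1635]);g=tip-d*.163;print(g)
need([*g,.13],93.5)"
```

```text
[ 0.4868289 -0.326174 ]
t 0.1 pos [ 0.1509 -0.6058  0.2151] yaw 13.97 F [-0.54 -0.93 -0.15] op 86.8
shift [-4.753  2.139  9.838] turn [-0.001  -0.8837 -0.0009]
```

Request:
{"name": "drive_tool", "arguments": {"commands": [{"dx":0,"dy":0,"dz":0,"wx":0,"wy":-0.11,"wz":0,"grip":70},{"dx":0,"dy":0,"dz":0,"wx":0,"wy":-0.11,"wz":0,"grip":70},{"dx":0,"dy":0,"dz":0,"wx":0,"wy":-0.11,"wz":0,"grip":70},{"dx":0,"dy":0,"dz":0,"wx":0,"wy":-0.11,"wz":0,"grip":70},{"dx":0,"dy":0,"dz":0,"wx":0,"wy":-0.11,"wz":0,"grip":70},{"dx":0,"dy":0,"dz":0,"wx":0,"wy":-0.11,"wz":0,"grip":70},{"dx":0,"dy":0,"dz":0,"wx":0,"wy":-0.11,"wz":0,"grip":70},{"dx":0,"dy":0,"dz":0,"wx":0,"wy":-0.11,"wz":0,"grip":70}]}}

```text
time_s: 1.1
position: [0.1508, -0.606, 0.2153]
tcp_rot: [[0.998, -0.0, -0.061], [0.061, 0.001, 0.998], [0.0, -1.0, 0.001]]
force: [0.6, 0.3, -0.2]
opening: 0.807
```

```bash
python3 -c "
from h import *
need([.4868,-.326,.13],93.5)"
```

```text
t 1.1 pos [ 0.1508 -0.606   0.2153] yaw 93.49 F [ 0.55  0.3  -0.24] op 70.2
shift [8.81  2.142 6.473] turn [-0.0009 -0.0001  0.    ]
```

Request:
{"name": "drive_tool", "arguments": {"commands": [{"dx":0.73,"dy":0,"dz":0.54,"wx":0,"wy":0,"wz":0,"grip":70},{"dx":0.73,"dy":0,"dz":0.54,"wx":0,"wy":0,"wz":0,"grip":70},{"dx":0.73,"dy":0,"dz":0.54,"wx":0,"wy":0,"wz":0,"grip":70},{"dx":0.73,"dy":0,"dz":0.54,"wx":0,"wy":0,"wz":0,"grip":70},{"dx":0.73,"dy":0,"dz":0.54,"wx":0,"wy":0,"wz":0,"grip":70},{"dx":0.73,"dy":0,"dz":0.54,"wx":0,"wy":0,"wz":0,"grip":70},{"dx":0.73,"dy":0,"dz":0.54,"wx":0,"wy":0,"wz":0,"grip":70},{"dx":0.73,"dy":0,"dz":0.54,"wx":0,"wy":0,"wz":0,"grip":70}]}}

```text
time_s: 2.1
position: [0.3753, -0.4199, 0.2155]
tcp_rot: [[0.998, -0.0, -0.055], [0.055, 0.001, 0.998], [-0.0, -1.0, 0.001]]
force: [-0.5, 0.1, 0.6]
opening: 0.802
```

Request:
{"name": "drive_tool", "arguments": {"commands": [{"dx":0.73,"dy":0.4,"dz":0.54,"wx":0,"wy":0,"wz":0,"grip":70},{"dx":0.73,"dy":0.4,"dz":0.54,"wx":0,"wy":0,"wz":0,"grip":70},{"dx":0.73,"dy":0.4,"dz":0.54,"wx":0,"wy":0,"wz":0,"grip":70},{"dx":0.73,"dy":0.4,"dz":0.54,"wx":0,"wy":0,"wz":0,"grip":70},{"dx":0,"dy":0.4,"dz":0,"wx":0,"wy":0,"wz":0,"grip":70}]}}

```text
time_s: 2.72
position: [0.4878, -0.3264, 0.135]
tcp_rot: [[0.998, -0.0, -0.059], [0.059, 0.001, 0.998], [-0.0, -1.0, 0.001]]
force: [0.1, -0.2, -0.3]
opening: 0.809
```

```bash
python3 -c "
from h import *
need([.4868,-.326,.025],93.5)
p,d=cap('side','side1')
v,u=np.mgrid[150:260,340:400];W=world('side',u,v,d[v,u]);h=cv2.cvtColor(p,cv2.COLOR_RGB2HSV)[v,u]
m=(h[...,0]>5)&(h[...,0]<22)&(h[...,1]>110)&(W[...,2]>.024)&(W[...,2]<.032)
print(m.sum(),W[m].min(0),W[m].max(0))
c=cv2.resize(p[130:280,280:480],None,fx=3,fy=3);cv2.imwrite('pics/side1c.png',c[:,:,::-1])"
```

```text
t 2.73 pos [ 0.4878 -0.3264  0.135 ] yaw 93.38 F [ 0.13 -0.23 -0.27] op 70.4
shift [-0.024  2.75   0.01 ] turn [-0.0004 -0.0013 -0.    ]
461 [ 0.46615201 -0.35009616  0.02406559] [ 0.50594194 -0.23757651  0.03199124]
```

View pics/side1c.png

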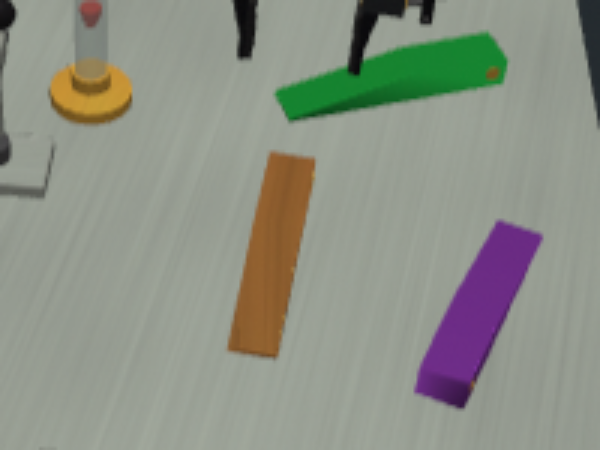

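The fingers at crop px (245,50) and (355,65) straddle the wooden wedge's line, and its thin end is the near one at (255,352). Next I descend.

Request:
{"name": "drive_tool", "arguments": {"commands": [{"dx":0,"dy":0.7,"dz":0,"wx":0,"wy":0,"wz":0,"grip":70},{"dx":0,"dy":0.7,"dz":0,"wx":0,"wy":0,"wz":0,"grip":70},{"dx":0,"dy":0.7,"dz":0,"wx":0,"wy":0,"wz":0,"grip":70},{"dx":0,"dy":0.5,"dz":0,"wx":0,"wy":0,"wz":0,"grip":70},{"dx":0,"dy":0.1,"dz":0,"wx":0,"wy":0,"wz":0,"grip":70},{"dx":0,"dy":0,"dz":0,"wx":0,"wy":0,"wz":0,"grip":70}]}}

```text
time_s: 3.52
position: [0.4861, -0.329, 0.0282]
tcp_rot: [[0.999, -0.0, -0.054], [0.054, -0.0, 0.999], [-0.0, -1.0, -0.0]]
force: [0.3, 0.2, -0.7]
opening: 0.806
```

Request:
{"name": "drive_tool", "arguments": {"commands": [{"dx":0,"dy":0,"dz":0,"wx":0,"wy":0,"wz":0,"grip":20},{"dx":0,"dy":0,"dz":0,"wx":0,"wy":0,"wz":0,"grip":20},{"dx":0,"dy":0,"dz":0,"wx":0,"wy":0,"wz":0,"grip":20},{"dx":0,"dy":0,"dz":0,"wx":0,"wy":0,"wz":0,"grip":20},{"dx":0,"dy":0,"dz":0,"wx":0,"wy":0,"wz":0,"grip":20},{"dx":0,"dy":0,"dz":0,"wx":0,"wy":0,"wz":0,"grip":20}]}}

```text
time_s: 4.28
position: [0.4864, -0.3283, 0.0279]
tcp_rot: [[0.998, -0.0, -0.055], [0.055, 0.0, 0.998], [-0.0, -1.0, 0.0]]
force: [-0.3, -0.9, -0.3]
opening: 0.252
```

```bash
python3 -c "
from h import *
# line through foot F dir D ; wedge tip 163+ ahead of tcp. pre-insert: tip 25mm before foot
D=np.array([-.184,.983]);F=np.array([.4937,.062])
g=F-D*(.163+.03);print(g)
need([*g,.028],100.6)"
```

```text
[ 0.529212 -0.127719]
t 4.28 pos [ 0.4864 -0.3283  0.0279] yaw 93.17 F [-0.29 -0.89 -0.35] op 21.9
shift [ 1.345e+00 -2.000e-03  4.947e+00] turn [-0.     -0.0825 -0.    ]
```

```bash
python3 -c "
from h import *
p,d=cap('side');q,e=cap('top')
print(bot.read_state()['opening'])
o=np.zeros((600,800,3),np.uint8)
c=cv2.resize(p[130:280,280:480],None,fx=3,fy=3);o[:450,:600]=c
c=cv2.resize(q[225:300,320:520],None,fx=2,fy=2);o[450:600,:400]=c
cv2.imwrite('pics/side2c.png',o[:,:,::-1])"
```

```text
0.23891369071424792
```

View pics/side2c.png

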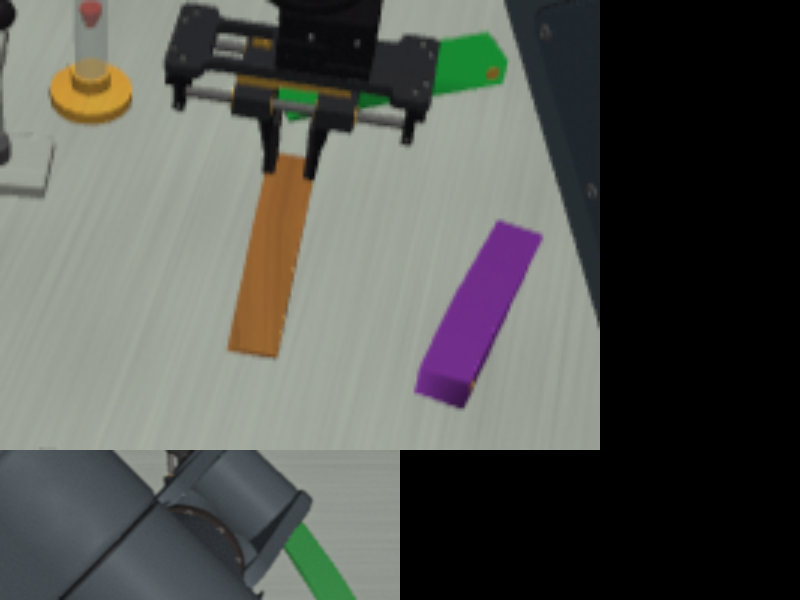

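```bash
python3 -c "
from h import *
p,d=cap('side')
s=bot.read_state();P=s['position'];R=s['tcp_rot']
for x in(-.018,.018):
  for l in(.022,.003,-.02):
    Q=P+R@[x,l,0];print(x,l,Q.round(4),proj('side',Q).round(1),((proj('side',Q)-[280,130])*3).round(0))
for a,b in((370,186),(384,188),(368,178),(386,180),(369,182),(385,184),(376,185),(376,183),(376,181),(376,179),(378,195)):
    print(a,b,world('side',a,b,d[b,a]).round(4),p[b,a])
"
```

```text
-0.018 0.022 [ 0.4684 -0.3293  0.0059] [383.3 195.8] [310. 197.]
-0.018 0.003 [ 0.4684 -0.3293  0.0249] [384.  189.8] [312. 179.]
-0.018 -0.02 [ 0.4685 -0.3293  0.0479] [385.  182.3] [315. 157.]
0.018 0.022 [ 0.5044 -0.3273  0.0059] [368.  193.4] [264. 190.]
0.018 0.003 [ 0.5044 -0.3273  0.0249] [368.6 187.4] [266. 172.]
0.018 -0.02 [ 0.5044 -0.3273  0.0479] [369.3 179.9] [268. 150.]
370 186 [ 0.5003 -0.3198  0.0366] [21 20 21]
384 188 [ 0.4677 -0.3175  0.0409] [38 39 39]
368 178 [ 0.5066 -0.3199  0.0591] [28 30 28]
386 180 [ 0.4657 -0.3196  0.0637] [37 39 37]
369 182 [ 0.5031 -0.3176  0.0499] [14 14 16]
385 184 [ 0.4682 -0.332   0.0403] [47 50 47]
376 185 [ 0.4888 -0.3342  0.0302] [137  90  45]
376 183 [ 0.4908 -0.3457  0.026 ] [140  90  45]
376 181 [ 0.4923 -0.353   0.0256] [152 136 114]
376 179 [ 0.4975 -0.387   0.0016] [161 168 156]
378 195 [ 0.4776 -0.3036  0.029 ] [145  95  45]
```

```bash
python3 -c "
from h import *
P=np.array([.4878,-.3264,.135]);R=np.array([[.998,0,-.059],[.059,.001,.998],[0,-1,.001]])
for x in(-.044,.044):
  for l in(.022,.003,):
    Q=P+R@[x,l,0];print(x,l,((proj('side',Q)-[280,130])*3).round(0))
p,d=cap('side');v,u=np.mgrid[150:215,350:410];W=world('side',u,v,d[v,u]);q=p[v,u]
m=(q.max(-1)<75)&(d[v,u]>0)
for U in range(362,392,2):
  k=m&(u==U)
  if k.any():
    i=v[k].argmax();print(U,v[k][i],W[k][i].round(4))
"
```

```text
-0.044 0.022 [357.  96.]
-0.044 0.003 [359.  76.]
0.044 0.022 [237.  79.]
0.044 0.003 [239.  58.]
362 168 [ 0.5171 -0.2898  0.1105]
364 168 [ 0.5127 -0.2897  0.1117]
366 169 [ 0.5086 -0.2923  0.1077]
368 187 [ 0.5035 -0.3125  0.0391]
370 187 [ 0.5002 -0.3207  0.0328]
372 183 [ 0.4978 -0.3295  0.038 ]
374 166 [ 0.492  -0.293   0.1195]
376 166 [ 0.4879 -0.294   0.1197]
378 166 [ 0.4841 -0.2979  0.1174]
380 167 [ 0.4795 -0.2973  0.1162]
382 189 [ 0.4729 -0.3262  0.0288]
384 188 [ 0.468  -0.3201  0.0385]
386 179 [ 0.466  -0.3203  0.0659]
388 175 [ 0.4626 -0.3192  0.0795]
390 172 [ 0.4565 -0.2943  0.1102]
```

The gripper closed to 21 mm without holding anything. In the images the fingertips sit about 20 mm higher than the stated tool geometry implies: visible tips at about z 0.03, just over the wedge's 28 mm top, against 0.006 expected. The earlier picture shows the same offset. I'll trust the picture, reopen and go down carefully while watching the force.

Request:
{"name": "drive_tool", "arguments": {"commands": [{"dx":0,"dy":-0.1,"dz":0,"wx":0,"wy":0,"wz":0,"grip":70},{"dx":0,"dy":0,"dz":0,"wx":0,"wy":0,"wz":0,"grip":70},{"dx":0,"dy":0,"dz":0,"wx":0,"wy":0,"wz":0,"grip":70},{"dx":0,"dy":0,"dz":0,"wx":0,"wy":0,"wz":0,"grip":70},{"dx":0,"dy":0,"dz":0,"wx":0,"wy":0,"wz":0,"grip":70},{"dx":0,"dy":0,"dz":0,"wx":0,"wy":0,"wz":0,"grip":70}]}}

```text
time_s: 5.22
position: [0.4864, -0.3283, 0.0319]
tcp_rot: [[0.998, -0.0, -0.055], [0.055, 0.0, 0.998], [-0.0, -1.0, 0.0]]
force: [0.6, -0.0, 0.7]
opening: 0.78
```

Request:
{"name": "drive_tool", "arguments": {"commands": [{"dx":0,"dy":0.1,"dz":0,"wx":0,"wy":0,"wz":0,"grip":70},{"dx":0,"dy":0.1,"dz":0,"wx":0,"wy":0,"wz":0,"grip":70},{"dx":0,"dy":0.1,"dz":0,"wx":0,"wy":0,"wz":0,"grip":70},{"dx":0,"dy":0.1,"dz":0,"wx":0,"wy":0,"wz":0,"grip":70}]}}

```text
time_s: 5.72
position: [0.4864, -0.3283, 0.0156]
tcp_rot: [[0.998, -0.0, -0.055], [0.055, 0.0, 0.998], [-0.0, -1.0, 0.0]]
force: [0.0, 0.5, -0.5]
opening: 0.804
```

```bash
cat > tips.py <<'E'
from h import *
p,d=cap('side');v,u=np.mgrid[150:230,350:410];W=world('side',u,v,d[v,u]);q=p[v,u]
m=(q.max(-1)<75)&(d[v,u]>0)
print([(U,int(v[m&(u==U)].max()),W[m&(u==U)][v[m&(u==U)].argmax()].round(3).tolist()) for U in range(350,408,2) if (m&(u==U)).any() and v[m&(u==U)].max()>176])
s=bot.read_state();print(s['position'],s['force'],s['opening']*87)
E
python3 tips.py
```

```text
[(356, 177, [0.533, -0.315, 0.06]), (358, 189, [0.527, -0.317, 0.023]), (360, 189, [0.523, -0.319, 0.023]), (362, 178, [0.523, -0.335, 0.042]), (392, 194, [0.448, -0.321, 0.025]), (394, 195, [0.443, -0.32, 0.023]), (396, 186, [0.442, -0.32, 0.052]), (398, 182, [0.439, -0.324, 0.061]), (400, 178, [0.434, -0.295, 0.098]), (402, 178, [0.429, -0.295, 0.1]), (404, 179, [0.425, -0.297, 0.096]), (406, 179, [0.42, -0.294, 0.1])]
[ 0.4861107  -0.32804702  0.01508739] [-0.16571962  0.19846151 -0.13885869] 70.23764856575563
```

Request:
{"name": "drive_tool", "arguments": {"commands": [{"dx":0,"dy":0.1,"dz":0,"wx":0,"wy":0,"wz":0,"grip":70},{"dx":0,"dy":0.1,"dz":0,"wx":0,"wy":0,"wz":0,"grip":70},{"dx":0,"dy":0.1,"dz":0,"wx":0,"wy":0,"wz":0,"grip":70},{"dx":0,"dy":0,"dz":0,"wx":0,"wy":0,"wz":0,"grip":70}]}}

```text
time_s: 6.28
position: [0.4862, -0.3281, 0.0035]
tcp_rot: [[0.998, -0.001, -0.055], [0.055, 0.001, 0.998], [-0.001, -1.0, 0.001]]
force: [0.3, 0.5, 0.0]
opening: 0.804
```

```bash
python3 tips.py
```

```text
[(356, 182, [0.533, -0.318, 0.042]), (358, 193, [0.526, -0.317, 0.011]), (360, 193, [0.522, -0.318, 0.011]), (362, 177, [0.522, -0.33, 0.05]), (388, 177, [0.46, -0.298, 0.092]), (390, 177, [0.455, -0.298, 0.093]), (392, 198, [0.447, -0.32, 0.013]), (394, 196, [0.443, -0.32, 0.02]), (396, 189, [0.441, -0.321, 0.042]), (398, 185, [0.438, -0.32, 0.055]), (400, 182, [0.432, -0.296, 0.087]), (402, 183, [0.427, -0.292, 0.088]), (404, 183, [0.424, -0.299, 0.083]), (406, 183, [0.419, -0.295, 0.088])]
[ 0.48633398 -0.32821579  0.00375712] [ 0.06719701  0.0971595  -0.39604527] 69.77273894584017
```

Request:
{"name": "drive_tool", "arguments": {"commands": [{"dx":0,"dy":0,"dz":0,"wx":0,"wy":0,"wz":0,"grip":20},{"dx":0,"dy":0,"dz":0,"wx":0,"wy":0,"wz":0,"grip":20},{"dx":0,"dy":0,"dz":0,"wx":0,"wy":0,"wz":0,"grip":20},{"dx":0,"dy":0,"dz":0,"wx":0,"wy":0,"wz":0,"grip":20},{"dx":0,"dy":0,"dz":0,"wx":0,"wy":0,"wz":0,"grip":20},{"dx":0,"dy":0,"dz":0,"wx":0,"wy":0,"wz":0,"grip":20}]}}

```text
time_s: 7.08
position: [0.4865, -0.3284, 0.004]
tcp_rot: [[0.998, 0.0, -0.055], [0.055, -0.0, 0.998], [0.0, -1.0, -0.0]]
force: [0.0, -0.7, 0.4]
opening: 0.411
```

```bash
python3 -c "
from h import *
D=np.array([-.184,.983]);F=np.array([.4937,.062])
g=F-D*(.165+.03);print(g)
need([*g,.0035],100.6)"
```

```text
[ 0.52958  -0.129685]
t 7.08 pos [ 0.4865 -0.3284  0.004 ] yaw 93.17 F [ 0.01 -0.75  0.44] op 35.8
shift [1.35  0.013 4.9  ] turn [ 0.0001 -0.0826  0.0001]
```

Gripped: the opening is 35.8 mm, which matches the block. I'll turn it into line and slide it across.

Request:
{"name": "drive_tool", "arguments": {"commands": [{"dx":0,"dy":0,"dz":0,"wx":0,"wy":-0.04,"wz":0,"grip":20},{"dx":0,"dy":0,"dz":0,"wx":0,"wy":-0.043,"wz":0,"grip":20},{"dx":0,"dy":0,"dz":0,"wx":0,"wy":0,"wz":0,"grip":20}]}}

```text
time_s: 7.45
position: [0.4864, -0.3283, 0.004]
tcp_rot: [[0.983, -0.0, -0.184], [0.184, -0.0, 0.983], [-0.0, -1.0, -0.0]]
force: [-0.5, 0.9, 1.5]
opening: 0.405
```

```bash
python3 -c "
from h import *
need([.5296,-.1297,.0038],100.6)"
```

```text
t 7.45 pos [ 0.4864 -0.3283  0.004 ] yaw 100.61 F [-0.5   0.92  1.45] op 35.2
shift [1.976 0.005 4.682] turn [ 0.0001  0.0001 -0.0001]
```

Request:
{"name": "drive_tool", "arguments": {"commands": [{"dx":0.25,"dy":0,"dz":0.58,"wx":0,"wy":0,"wz":0,"grip":20},{"dx":0.25,"dy":0,"dz":0.58,"wx":0,"wy":0,"wz":0,"grip":20},{"dx":0.25,"dy":0,"dz":0.58,"wx":0,"wy":0,"wz":0,"grip":20},{"dx":0.25,"dy":0,"dz":0.58,"wx":0,"wy":0,"wz":0,"grip":20},{"dx":0.25,"dy":0,"dz":0.58,"wx":0,"wy":0,"wz":0,"grip":20},{"dx":0.25,"dy":0,"dz":0.58,"wx":0,"wy":0,"wz":0,"grip":20},{"dx":0.25,"dy":0,"dz":0.58,"wx":0,"wy":0,"wz":0,"grip":20},{"dx":0,"dy":0,"dz":0,"wx":0,"wy":0,"wz":0,"grip":20}]}}

```text
time_s: 8.45
position: [0.5252, -0.1542, 0.004]
tcp_rot: [[0.982, -0.001, -0.186], [0.186, 0.001, 0.982], [-0.0, -1.0, 0.001]]
force: [0.4, -0.6, 0.1]
opening: 0.41
```

```bash
cat > look.py <<'E'
from h import *
import sys
need([.5296,-.1297,.0038],100.6)
p,d=cap('side');q,e=cap('top')
D=np.array([-.184,.983]);Pp=np.array([.983,.184]);F=np.array([.4937,.062])
for n,im,dd in(('side',p,d),('top',q,e)):
    h=cv2.cvtColor(im,cv2.COLOR_RGB2HSV);v,u=np.mgrid[:480,:640];W=world(n,u,v,dd)
    m=(dd>0)&(h[...,0]>5)&(h[...,0]<14)&(h[...,1]>130)&(W[...,2]>0.001)&(W[...,2]<.034)&(abs(W[...,0]-.52)<.06)&(W[...,1]>-.25)&(W[...,1]<.12)
    w=W[m]; 
    if len(w)<20: print(n,'few');continue
    r=w[:,:2]-F;s=r@D;l=r@Pp
    print(n,len(w),'tip s',s.max().round(4),'tail s',s.min().round(4))
    for a in np.arange(s.min(),s.max(),.03):
        k=(s>=a)&(s<a+.03)
        if k.sum()>8:print(' s',a.round(3),'lat',l[k].min().round(4),l[k].max().round(4),'mid',((l[k].min()+l[k].max())/2).round(4),'z',np.median(w[k,2]).round(4))
o=np.zeros((600,800,3),np.uint8)
c=cv2.resize(p[200:350,250:450],None,fx=3,fy=3);o[:450,:600]=c
c=cv2.resize(q[215:290,220:420],None,fx=2,fy=2);o[450:600,:400]=c
cv2.imwrite('pics/%s.png'%sys.argv[1],o[:,:,::-1])
E
python3 look.py l1
```

```text
t 8.45 pos [ 0.5252 -0.1542  0.004 ] yaw 100.74 F [ 0.35 -0.57  0.11] op 35.7
shift [0.222 0.006 0.58 ] turn [-0.0004  0.0015 -0.0003]
side few
top few
```

View pics/l1.png

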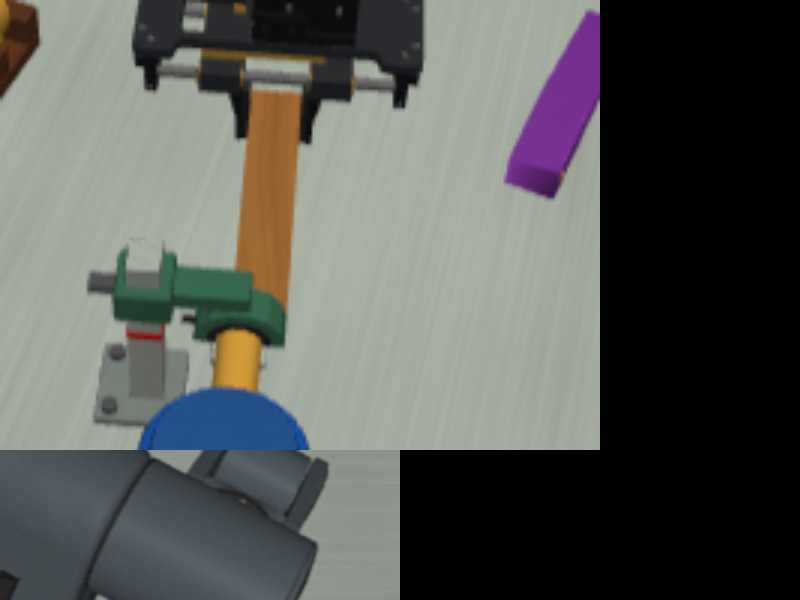

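```bash
sed -i 's/h\[...,0\]<14/h[...,0]<22/;s/>130/>100/' look.py; python3 look.py l2
```

```text
t 8.55 pos [ 0.5253 -0.1559  0.004 ] yaw 100.65 F [ 0.09 -0.01  1.47] op 36.0
shift [0.227 0.006 0.623] turn [ 0.0001  0.0005 -0.    ]
side 1149 tip s -0.0661 tail s -0.2425
 s -0.243 lat -0.0272 0.0098 mid -0.0087 z 0.0283
 s -0.213 lat -0.0263 0.0104 mid -0.008 z 0.0284
 s -0.183 lat -0.0263 0.0093 mid -0.0085 z 0.0275
 s -0.153 lat -0.0262 0.0092 mid -0.0085 z 0.0221
 s -0.123 lat -0.0263 0.0093 mid -0.0085 z 0.0158
 s -0.093 lat -0.0263 0.0053 mid -0.0105 z 0.0109
top few
```

Request:
{"name": "drive_tool", "arguments": {"commands": [{"dx":0.23,"dy":0,"dz":0,"wx":0,"wy":0,"wz":0,"grip":20},{"dx":0,"dy":0,"dz":0.4,"wx":0,"wy":0,"wz":0,"grip":20},{"dx":0,"dy":0,"dz":0.4,"wx":0,"wy":0,"wz":0,"grip":20},{"dx":0,"dy":0,"dz":0.4,"wx":0,"wy":0,"wz":0,"grip":20},{"dx":0,"dy":0,"dz":0.3,"wx":0,"wy":0,"wz":0,"grip":20},{"dx":0,"dy":0,"dz":0,"wx":0,"wy":0,"wz":0,"grip":20},{"dx":0,"dy":0,"dz":0,"wx":0,"wy":0,"wz":0,"grip":20}]}}

```text
time_s: 9.52
position: [0.5226, -0.0944, 0.004]
tcp_rot: [[0.983, -0.001, -0.185], [0.185, 0.001, 0.983], [-0.001, -1.0, 0.001]]
force: [-0.9, 1.8, 4.0]
opening: 0.41
```

```bash
cat >> h.py <<'E'
def st(n=1):
    s=bot.read_state();D=np.array([-.184,.983]);Pp=np.array([.983,.184]);F=np.array([.4937,.062]);r=s['position'][:2]-F
    print('t',round(s['time_s'],2),'s',(r@D*1e3).round(2),'lat',(r@Pp*1e3).round(2),'z',(s['position'][2]*1e3).round(2),'F along',(s['force'][:2]@D).round(2),'lat',(s['force'][:2]@Pp).round(2),'z',s['force'][2].round(2),'op',round(s['opening']*87,1))
E
python3 look.py l3; python3 -c "
from h import *
st()"
```

```text
t 9.53 pos [ 0.5226 -0.0944  0.004 ] yaw 100.65 F [-0.86  1.81  4.  ] op 35.6
shift [ 0.008  0.005 -0.9  ] turn [-0.0007  0.0006 -0.0007]
side 804 tip s -0.0002 tail s -0.1843
 s -0.184 lat -0.0178 0.0181 mid 0.0001 z 0.028
 s -0.154 lat -0.0185 0.0183 mid -0.0001 z 0.0279
 s -0.124 lat -0.0178 0.0179 mid 0.0001 z 0.0276
 s -0.094 lat -0.0177 0.0176 mid -0.0001 z 0.0237
 s -0.034 lat -0.0177 0.0178 mid 0.0001 z 0.0097
 s -0.004 lat -0.017 0.0172 mid 0.0001 z 0.0073
top few
t 9.62 s -159.62 lat -0.23 z 4.02 F along 2.52 lat -0.03 z 4.49 op 36.0
```

View pics/l3.png

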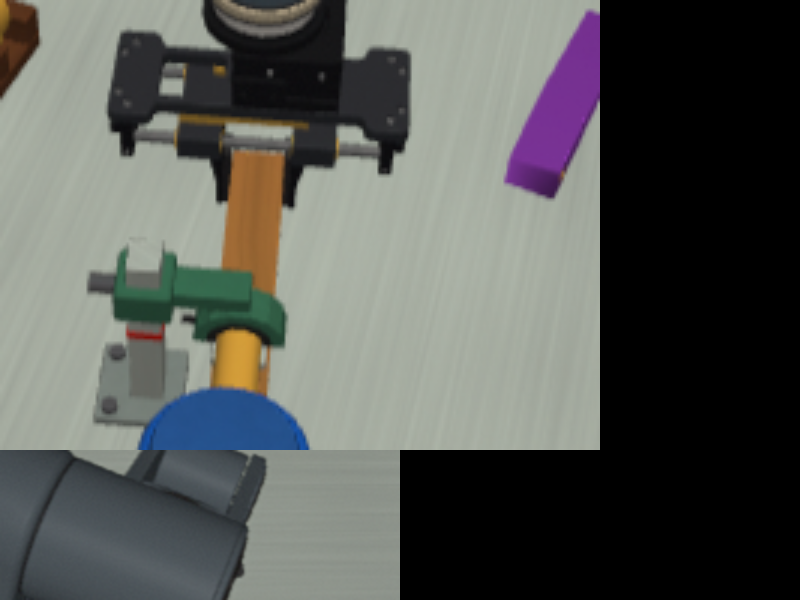

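The wedge is centred on the meter line (side view lateral offset about 0.1 mm, grip block at crop px (258,165)) and its tip is just passing under the tail. There is a few N of preload on the tool, so I'll relax the grip and take it again so the wedge lies truly flat.

Request:
{"name": "drive_tool", "arguments": {"commands": [{"dx":0,"dy":0,"dz":0,"wx":0,"wy":0,"wz":0,"grip":50},{"dx":0,"dy":0,"dz":0,"wx":0,"wy":0,"wz":0,"grip":50},{"dx":0,"dy":0,"dz":0,"wx":0,"wy":0,"wz":0,"grip":50}]}}

```text
time_s: 10.0
position: [0.5233, -0.0955, 0.0037]
tcp_rot: [[0.983, 0.0, -0.184], [0.184, -0.0, 0.983], [0.0, -1.0, -0.0]]
force: [-0.3, 0.7, -0.5]
opening: 0.564
```

```bash
python3 -c "
from h import *
st()"
```

```text
t 10.0 s -160.3 lat 0.12 z 3.73 F along 0.75 lat -0.16 z -0.47 op 49.1
```

Request:
{"name": "drive_tool", "arguments": {"commands": [{"dx":0,"dy":0,"dz":0,"wx":0,"wy":0,"wz":0,"grip":20},{"dx":0,"dy":0,"dz":0,"wx":0,"wy":0,"wz":0,"grip":20},{"dx":0,"dy":0,"dz":0,"wx":0,"wy":0,"wz":0,"grip":20},{"dx":0,"dy":0,"dz":0,"wx":0,"wy":0,"wz":0,"grip":20}]}}

```text
time_s: 10.5
position: [0.5232, -0.0951, 0.0039]
tcp_rot: [[0.983, 0.0, -0.185], [0.185, -0.0, 0.983], [0.0, -1.0, -0.0]]
force: [0.2, -0.1, -0.8]
opening: 0.408
```

```bash
python3 -c "
from h import *
st()"
```

```text
t 10.5 s -159.89 lat 0.11 z 3.91 F along -0.16 lat 0.15 z -0.81 op 35.5
```

Request:
{"name": "drive_tool", "arguments": {"commands": [{"dx":0,"dy":0,"dz":0.15,"wx":0,"wy":0,"wz":0,"grip":20},{"dx":0,"dy":0,"dz":0.15,"wx":0,"wy":0,"wz":0,"grip":20},{"dx":0,"dy":0,"dz":0.15,"wx":0,"wy":0,"wz":0,"grip":20}]}}

```text
time_s: 10.88
position: [0.5197, -0.0768, 0.0039]
tcp_rot: [[0.983, -0.0, -0.185], [0.185, 0.0, 0.983], [-0.0, -1.0, 0.0]]
force: [0.1, -0.5, -1.0]
opening: 0.415
```

```bash
python3 -c "
from h import *
st()"
```

```text
t 10.88 s -141.19 lat -0.02 z 3.92 F along -0.53 lat 0.04 z -0.99 op 36.1
```

Request:
{"name": "drive_tool", "arguments": {"commands": [{"dx":0,"dy":0,"dz":0.1,"wx":0,"wy":0,"wz":0,"grip":20},{"dx":0,"dy":0,"dz":0.1,"wx":0,"wy":0,"wz":0,"grip":20},{"dx":0,"dy":0,"dz":0.1,"wx":0,"wy":0,"wz":0,"grip":20},{"dx":0,"dy":0,"dz":0.1,"wx":0,"wy":0,"wz":0,"grip":20},{"dx":0,"dy":0,"dz":0.1,"wx":0,"wy":0,"wz":0,"grip":20}]}}

```text
time_s: 11.5
position: [0.5193, -0.0603, 0.0046]
tcp_rot: [[0.983, 0.006, -0.186], [0.186, -0.004, 0.983], [0.005, -1.0, -0.005]]
force: [3.2, -9.0, -0.5]
opening: 0.408
```

```bash
python3 -c "
from h import *
st()"
```

```text
t 11.5 s -124.92 lat 2.66 z 4.56 F along -9.42 lat 1.5 z -0.49 op 35.5
```

Request:
{"name": "drive_tool", "arguments": {"commands": [{"dx":0,"dy":0,"dz":0.1,"wx":0,"wy":0,"wz":0,"grip":20},{"dx":0,"dy":0,"dz":0.1,"wx":0,"wy":0,"wz":0,"grip":20},{"dx":0,"dy":0,"dz":0.05,"wx":0,"wy":0,"wz":0,"grip":20}]}}

```text
time_s: 11.88
position: [0.5173, -0.0501, 0.0045]
tcp_rot: [[0.983, 0.006, -0.185], [0.185, -0.004, 0.983], [0.005, -1.0, -0.005]]
force: [2.2, -8.3, -1.1]
opening: 0.409
```

```bash
python3 look.py l4; python3 -c "
from h import *
st()"
```

```text
t 11.88 pos [ 0.5173 -0.0501  0.0045] yaw 100.68 F [ 2.23 -8.32 -1.13] op 35.6
shift [-0.067  0.026 -2.011] turn [0.003  0.001  0.0034]
side 489 tip s 0.0012 tail s -0.137
 s -0.137 lat -0.0154 0.0209 mid 0.0028 z 0.0288
 s -0.107 lat -0.0157 0.0223 mid 0.0033 z 0.0288
 s -0.077 lat -0.0138 -0.0034 mid -0.0086 z 0.0284
 s -0.017 lat -0.015 0.0204 mid 0.0027 z 0.0169
top few
t 11.97 s -114.02 lat 2.31 z 4.39 F along -4.79 lat 1.0 z -0.91 op 36.0
```

View pics/l4.png

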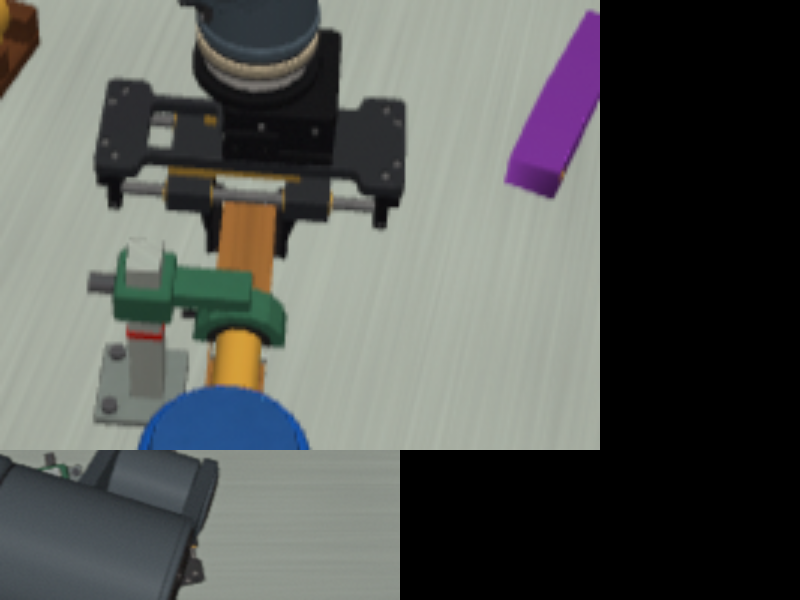

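Contact with the foot was felt and it is rising: about 9 N of push while moving. In l4 the wedge has drifted about 2.5 mm to the +x side; its edges under the tail are at crop x 207–265. I'll trim that back and then slide at a steady pace, reading the push.

Request:
{"name": "drive_tool", "arguments": {"commands": [{"dx":-0.06,"dy":0,"dz":0.05,"wx":0,"wy":0,"wz":0,"grip":20},{"dx":0,"dy":0,"dz":0.05,"wx":0,"wy":0,"wz":0,"grip":20},{"dx":0,"dy":0,"dz":0.05,"wx":0,"wy":0,"wz":0,"grip":20}]}}

```text
time_s: 12.35
position: [0.514, -0.0448, 0.0044]
tcp_rot: [[0.983, 0.006, -0.185], [0.185, -0.003, 0.983], [0.006, -1.0, -0.005]]
force: [2.2, -7.2, -2.0]
opening: 0.413
```

Request:
{"name": "drive_tool", "arguments": {"commands": [{"dx":0,"dy":0,"dz":0.025,"wx":0,"wy":0,"wz":0,"grip":20},{"dx":0,"dy":0,"dz":0.025,"wx":0,"wy":0,"wz":0,"grip":20}]}}

```text
time_s: 12.6
position: [0.5134, -0.0427, 0.0044]
tcp_rot: [[0.983, 0.006, -0.185], [0.185, -0.003, 0.983], [0.005, -1.0, -0.004]]
force: [1.9, -7.1, -2.7]
opening: 0.414
```

Request:
{"name": "drive_tool", "arguments": {"commands": [{"dx":0,"dy":0,"dz":0.025,"wx":0,"wy":0,"wz":0,"grip":20},{"dx":0,"dy":0,"dz":0.025,"wx":0,"wy":0,"wz":0,"grip":20}]}}

```text
time_s: 12.85
position: [0.5129, -0.0407, 0.0043]
tcp_rot: [[0.983, 0.005, -0.185], [0.185, -0.003, 0.983], [0.005, -1.0, -0.004]]
force: [2.4, -6.5, -1.7]
opening: 0.411
```

```bash
python3 -c "
from h import *
st()"
```

```text
t 12.85 s -104.44 lat -0.05 z 4.33 F along -6.8 lat 1.19 z -1.73 op 35.8
```

Request:
{"name": "drive_tool", "arguments": {"commands": [{"dx":0,"dy":0,"dz":0.025,"wx":0,"wy":0,"wz":0,"grip":20},{"dx":0,"dy":0,"dz":0.025,"wx":0,"wy":0,"wz":0,"grip":20},{"dx":0,"dy":0,"dz":0.025,"wx":0,"wy":0,"wz":0,"grip":20}]}}

```text
time_s: 13.22
position: [0.5122, -0.0376, 0.0043]
tcp_rot: [[0.983, 0.005, -0.185], [0.185, -0.003, 0.983], [0.004, -1.0, -0.004]]
force: [2.0, -7.4, -2.8]
opening: 0.407
```

Request:
{"name": "drive_tool", "arguments": {"commands": [{"dx":0,"dy":0,"dz":0.025,"wx":0,"wy":0,"wz":0,"grip":20},{"dx":0,"dy":0,"dz":0.025,"wx":0,"wy":0,"wz":0,"grip":20}]}}

```text
time_s: 13.48
position: [0.5118, -0.0356, 0.0043]
tcp_rot: [[0.983, 0.005, -0.185], [0.185, -0.003, 0.983], [0.004, -1.0, -0.004]]
force: [1.2, -7.3, -1.9]
opening: 0.409
```

Request:
{"name": "drive_tool", "arguments": {"commands": [{"dx":0,"dy":0,"dz":0.025,"wx":0,"wy":0,"wz":0,"grip":20}]}}

```text
time_s: 13.6
position: [0.5115, -0.0346, 0.0042]
tcp_rot: [[0.983, 0.005, -0.185], [0.185, -0.003, 0.983], [0.004, -1.0, -0.004]]
force: [1.2, -7.2, -1.9]
opening: 0.411
```

Request:
{"name": "drive_tool", "arguments": {"commands": [{"dx":0,"dy":0,"dz":0.025,"wx":0,"wy":0,"wz":0,"grip":20}]}}

```text
time_s: 13.72
position: [0.5113, -0.0336, 0.0042]
tcp_rot: [[0.983, 0.005, -0.185], [0.185, -0.003, 0.983], [0.004, -1.0, -0.004]]
force: [2.3, -7.1, -3.0]
opening: 0.411
```

```bash
python3 -c "
from h import *
st()"
```

```text
t 13.72 s -97.23 lat -0.31 z 4.21 F along -7.39 lat 0.97 z -2.99 op 35.7
```

Request:
{"name": "drive_tool", "arguments": {"commands": [{"dx":0,"dy":0,"dz":0.025,"wx":0,"wy":0,"wz":0,"grip":20}]}}

```text
time_s: 13.85
position: [0.5111, -0.0326, 0.0042]
tcp_rot: [[0.983, 0.005, -0.185], [0.185, -0.003, 0.983], [0.004, -1.0, -0.004]]
force: [2.1, -6.6, -2.1]
opening: 0.41
```

Request:
{"name": "drive_tool", "arguments": {"commands": [{"dx":0,"dy":0,"dz":0.025,"wx":0,"wy":0,"wz":0,"grip":20}]}}

```text
time_s: 13.98
position: [0.5109, -0.0316, 0.0042]
tcp_rot: [[0.983, 0.005, -0.185], [0.185, -0.003, 0.983], [0.004, -1.0, -0.004]]
force: [1.5, -6.9, -1.5]
opening: 0.409
```

Request:
{"name": "drive_tool", "arguments": {"commands": [{"dx":0,"dy":0,"dz":0.025,"wx":0,"wy":0,"wz":0,"grip":20}]}}

```text
time_s: 14.1
position: [0.5107, -0.0306, 0.0042]
tcp_rot: [[0.983, 0.005, -0.185], [0.185, -0.003, 0.983], [0.004, -1.0, -0.004]]
force: [1.4, -7.2, -2.3]
opening: 0.411
```

Request:
{"name": "drive_tool", "arguments": {"commands": [{"dx":0,"dy":0,"dz":0.025,"wx":0,"wy":0,"wz":0,"grip":20}]}}

```text
time_s: 14.22
position: [0.5105, -0.0296, 0.0042]
tcp_rot: [[0.983, 0.005, -0.185], [0.185, -0.003, 0.983], [0.004, -1.0, -0.004]]
force: [1.4, -7.1, -2.1]
opening: 0.413
```

Request:
{"name": "drive_tool", "arguments": {"commands": [{"dx":0,"dy":0,"dz":0.025,"wx":0,"wy":0,"wz":0,"grip":20}]}}

```text
time_s: 14.35
position: [0.5103, -0.0286, 0.0042]
tcp_rot: [[0.983, 0.005, -0.185], [0.185, -0.003, 0.983], [0.004, -1.0, -0.004]]
force: [1.3, -7.3, -2.4]
opening: 0.411
```

Request:
{"name": "drive_tool", "arguments": {"commands": [{"dx":0,"dy":0,"dz":0.025,"wx":0,"wy":0,"wz":0,"grip":20}]}}

```text
time_s: 14.48
position: [0.51, -0.0276, 0.0042]
tcp_rot: [[0.983, 0.004, -0.185], [0.185, -0.003, 0.983], [0.004, -1.0, -0.003]]
force: [1.1, -6.4, -3.0]
opening: 0.407
```

Request:
{"name": "drive_tool", "arguments": {"commands": [{"dx":0,"dy":0,"dz":0.025,"wx":0,"wy":0,"wz":0,"grip":20}]}}

```text
time_s: 14.6
position: [0.5098, -0.0266, 0.0041]
tcp_rot: [[0.983, 0.004, -0.185], [0.185, -0.003, 0.983], [0.004, -1.0, -0.003]]
force: [1.6, -6.9, -2.1]
opening: 0.411
```

Request:
{"name": "drive_tool", "arguments": {"commands": [{"dx":0,"dy":0,"dz":0.025,"wx":0,"wy":0,"wz":0,"grip":20}]}}

```text
time_s: 14.72
position: [0.5096, -0.0256, 0.0042]
tcp_rot: [[0.983, 0.004, -0.185], [0.185, -0.003, 0.983], [0.004, -1.0, -0.003]]
force: [1.1, -6.4, -2.6]
opening: 0.412
```

Request:
{"name": "drive_tool", "arguments": {"commands": [{"dx":0,"dy":0,"dz":0.025,"wx":0,"wy":0,"wz":0,"grip":20}]}}

```text
time_s: 14.85
position: [0.5094, -0.0246, 0.0041]
tcp_rot: [[0.983, 0.004, -0.185], [0.185, -0.003, 0.983], [0.004, -1.0, -0.003]]
force: [1.9, -6.9, -2.2]
opening: 0.411
```

Request:
{"name": "drive_tool", "arguments": {"commands": [{"dx":0,"dy":0,"dz":0.025,"wx":0,"wy":0,"wz":0,"grip":20}]}}

```text
time_s: 14.98
position: [0.5092, -0.0236, 0.0041]
tcp_rot: [[0.983, 0.004, -0.185], [0.185, -0.003, 0.983], [0.004, -1.0, -0.003]]
force: [1.9, -5.8, -4.2]
opening: 0.413
```

Request:
{"name": "drive_tool", "arguments": {"commands": [{"dx":0,"dy":0,"dz":0.025,"wx":0,"wy":0,"wz":0,"grip":20}]}}

```text
time_s: 15.1
position: [0.5091, -0.0228, 0.0041]
tcp_rot: [[0.983, 0.005, -0.185], [0.185, -0.003, 0.983], [0.004, -1.0, -0.004]]
force: [0.7, -8.6, -4.1]
opening: 0.41
```

Request:
{"name": "drive_tool", "arguments": {"commands": [{"dx":0,"dy":0,"dz":0.025,"wx":0,"wy":0,"wz":0,"grip":20}]}}

```text
time_s: 15.22
position: [0.5093, -0.0223, 0.0041]
tcp_rot: [[0.983, 0.005, -0.186], [0.186, -0.004, 0.983], [0.004, -1.0, -0.005]]
force: [1.4, -10.4, -4.0]
opening: 0.407
```

Request:
{"name": "drive_tool", "arguments": {"commands": [{"dx":0,"dy":0,"dz":0.025,"wx":0,"wy":0,"wz":0,"grip":20}]}}

```text
time_s: 15.35
position: [0.5094, -0.0219, 0.0041]
tcp_rot: [[0.982, 0.006, -0.187], [0.187, -0.004, 0.982], [0.005, -1.0, -0.005]]
force: [1.9, -13.3, -5.6]
opening: 0.412
```

Request:
{"name": "drive_tool", "arguments": {"commands": [{"dx":0,"dy":0,"dz":0.025,"wx":0,"wy":0,"wz":0,"grip":20}]}}

```text
time_s: 15.48
position: [0.5096, -0.0215, 0.0041]
tcp_rot: [[0.982, 0.006, -0.188], [0.188, -0.005, 0.982], [0.005, -1.0, -0.006]]
force: [2.4, -15.8, -6.9]
opening: 0.409
```

```bash
python3 -c "
from h import *
st()"
```

```text
t 15.47 s -85.02 lat 0.23 z 4.1 F along -15.99 lat -0.52 z -6.87 op 35.5
```

Request:
{"name": "drive_tool", "arguments": {"commands": [{"dx":0,"dy":0,"dz":0.025,"wx":0,"wy":0,"wz":0,"grip":20}]}}

```text
time_s: 15.6
position: [0.5098, -0.0211, 0.0041]
tcp_rot: [[0.982, 0.007, -0.188], [0.188, -0.006, 0.982], [0.006, -1.0, -0.007]]
force: [2.0, -18.4, -6.6]
opening: 0.414
```

```bash
python3 look.py l5; python3 -c "
from h import *
st()"
```

```text
t 15.6 pos [ 0.5098 -0.0211  0.0041] yaw 100.84 F [  2.04 -18.39  -6.65] op 36.0
shift [-0.024  0.027 -2.759] turn [0.0046 0.0027 0.0036]
side 276 tip s 0.0074 tail s -0.1036
 s -0.104 lat -0.0175 0.0191 mid 0.0008 z 0.0283
 s -0.074 lat -0.0159 -0.0036 mid -0.0097 z 0.0286
 s -0.014 lat -0.0177 0.0181 mid 0.0002 z 0.0224
top few
t 15.7 s -84.59 lat 0.54 z 4.07 F along -15.04 lat -0.26 z -6.37 op 35.6
```

View pics/l5.png

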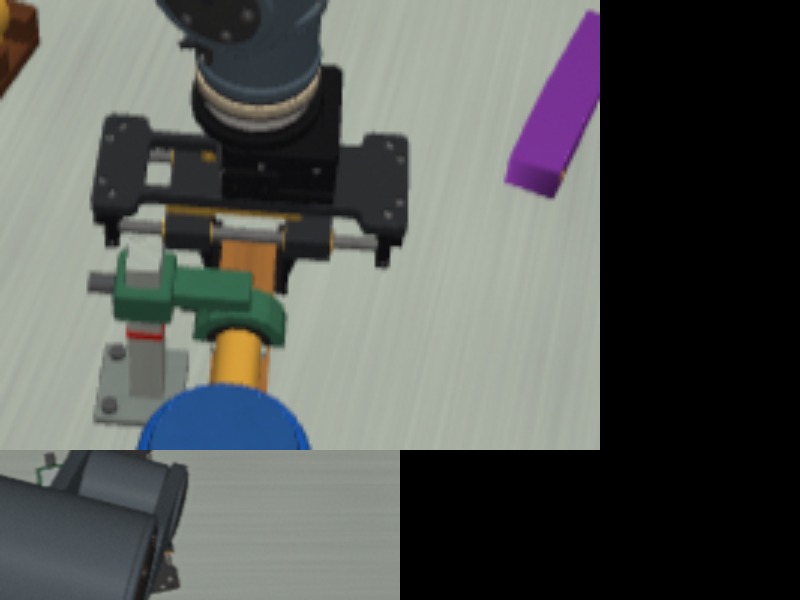

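The wedge is in line (lateral offset within 1 mm) and the clamp is bearing: push rose about 11 N over the 7 N sliding level, after about 2 mm of travel past contact, so I estimate a nip of about 10 N. I'll take the elastic push off the arm before opening.

Request:
{"name": "drive_tool", "arguments": {"commands": [{"dx":0,"dy":0,"dz":-0.05,"wx":0,"wy":0,"wz":0,"grip":20}]}}

```text
time_s: 15.82
position: [0.5092, -0.0212, 0.004]
tcp_rot: [[0.983, 0.005, -0.185], [0.185, -0.003, 0.983], [0.004, -1.0, -0.004]]
force: [2.6, -3.4, -3.4]
opening: 0.412
```

```bash
python3 -c "
from h import *
st()"
```

```text
t 15.82 s -84.68 lat -0.07 z 3.97 F along -3.81 lat 1.95 z -3.4 op 35.9
```

Request:
{"name": "drive_tool", "arguments": {"commands": [{"dx":0,"dy":0,"dz":-0.01,"wx":0,"wy":0,"wz":0,"grip":65},{"dx":0,"dy":0,"dz":0,"wx":0,"wy":0,"wz":0,"grip":65},{"dx":0,"dy":0,"dz":0,"wx":0,"wy":0,"wz":0,"grip":65},{"dx":0,"dy":0,"dz":0,"wx":0,"wy":0,"wz":0,"grip":65},{"dx":0,"dy":0,"dz":0,"wx":0,"wy":0,"wz":0,"grip":65}]}}

```text
time_s: 16.45
position: [0.5064, -0.0191, 0.004]
tcp_rot: [[0.983, -0.0, -0.185], [0.185, 0.0, 0.983], [-0.0, -1.0, 0.0]]
force: [0.8, -0.1, -1.7]
opening: 0.74
```

```bash
python3 -c "
from h import *
st()"
```

```text
t 16.45 s -82.07 lat -2.41 z 3.99 F along -0.2 lat 0.77 z -1.72 op 64.4
```

Request:
{"name": "drive_tool", "arguments": {"commands": [{"dx":0,"dy":0,"dz":-0.2,"wx":0,"wy":0,"wz":0,"grip":65},{"dx":0,"dy":0,"dz":-0.4,"wx":0,"wy":0,"wz":0,"grip":65},{"dx":0,"dy":0,"dz":-0.5,"wx":0,"wy":0,"wz":0,"grip":65},{"dx":0,"dy":0,"dz":-0.5,"wx":0,"wy":0,"wz":0,"grip":65},{"dx":0,"dy":-0.5,"dz":-0.7,"wx":0,"wy":0,"wz":0,"grip":65},{"dx":0,"dy":-0.9,"dz":-0.7,"wx":0,"wy":0,"wz":0,"grip":65},{"dx":0,"dy":-0.9,"dz":-0.7,"wx":0,"wy":0,"wz":0,"grip":65},{"dx":0,"dy":-0.9,"dz":-0.7,"wx":0,"wy":0,"wz":0,"grip":65}]}}

```text
time_s: 17.45
position: [0.5388, -0.1946, 0.1332]
tcp_rot: [[0.983, 0.0, -0.183], [0.183, -0.0, 0.983], [0.0, -1.0, -0.0]]
force: [0.4, -0.6, 0.6]
opening: 0.749
```

```bash
python3 look.py l6; python3 -c "
from h import *
st()
p,d=cap('side');h=cv2.cvtColor(p,cv2.COLOR_RGB2HSV);v,u=np.mgrid[:480,:640];W=world('side',u,v,d)
m=(h[...,0]>12)&(h[...,0]<28)&(h[...,1]>90)&(W[...,2]>.05)&(W[...,2]<.11)&(abs(W[...,0]-.49)<.03);f=np.load('pics/side0.npz');d0=f['d'];W0=world('side',u,v,d0)
h0=cv2.cvtColor(f['p'],cv2.COLOR_RGB2HSV);m0=(h0[...,0]>12)&(h0[...,0]<28)&(h0[...,1]>90)&(W0[...,2]>.05)&(W0[...,2]<.11)&(abs(W0[...,0]-.49)<.03)
for a in(.06,.07,.08,.09,.1):
  g=lambda W,m:np.percentile(W[m&(W[...,1]>=a)&(W[...,1]<a+.01)][:,2],90).round(4)
  print(a,g(W0,m0),g(W,m))
"
```

```text
t 17.45 pos [ 0.5388 -0.1946  0.1332] yaw 100.56 F [ 0.37 -0.57  0.65] op 65.2
shift [0.071 3.235 1.638] turn [ 0.0001 -0.0004  0.    ]
side 302 tip s 0.0066 tail s -0.1079
 s -0.108 lat -0.0183 0.0181 mid -0.0001 z 0.0278
 s -0.078 lat -0.0176 -0.0033 mid -0.0104 z 0.028
 s -0.018 lat -0.0177 0.0181 mid 0.0002 z 0.0226
top 556 tip s -0.0052 tail s -0.1064
 s -0.106 lat -0.02 0.0153 mid -0.0024 z 0.0275
 s -0.076 lat -0.0201 0.0153 mid -0.0024 z 0.027
 s -0.046 lat -0.0199 0.0152 mid -0.0024 z 0.027
 s -0.016 lat -0.0199 0.015 mid -0.0024 z 0.0254
t 17.55 s -265.11 lat 0.39 z 136.41 F along -0.95 lat 0.81 z 1.13 op 64.7
0.06 0.0779 0.0848
0.07 0.0801 0.0884
0.08 0.0786 0.0885
0.09 0.0788 0.0882
0.1 0.0799 0.0885
```

View pics/l6.png

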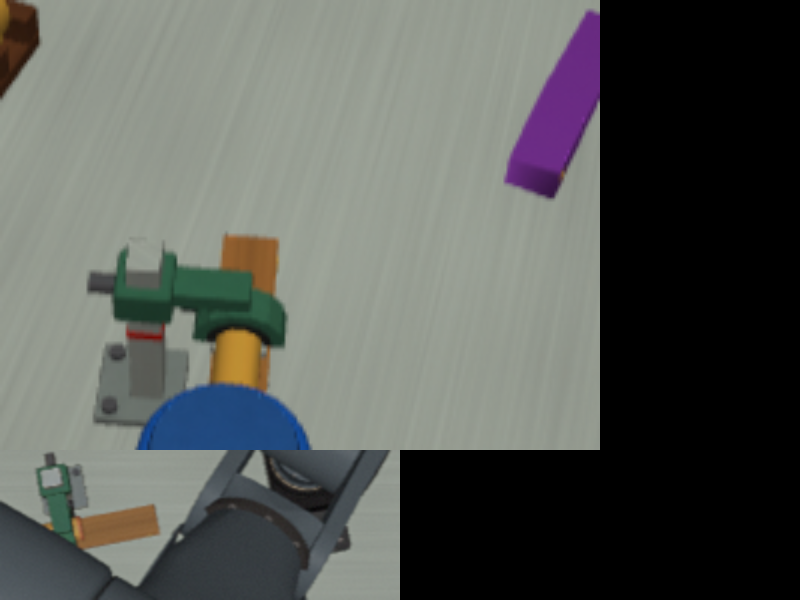

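The pipe top now reads 88.5 mm, so the tail centre is at 75 mm, on the mark. The wedge lies flat and in line, the gripper is clear and nothing else moved. Handing in.

```bash
python3 -c "
from h import *
st();print(workorder.hand_in())"
```

```text
t 17.6 s -262.04 lat -1.28 z 134.15 F along 1.2 lat -0.33 z -0.77 op 65.0
the job is handed in; nothing more can be done
None
```

The wooden wedge is under the meter's foot and holding the tail level against the clamp. I handed the job in at about 17.6 s, with the gripper open and clear.

**What I did:** I gripped the wedge by its block, turned it about 7° into line with the meter, and slid it along the bench, thin end first, under the foot. The clamp made contact with the tool about 87 mm short of the foot, near where the level position should be. I pushed about 2 mm past that contact, which raised the push from about 7 N to 18 N. Then I took the load off the arm, opened the gripper and backed away.

**Last checks:**
- **Height:** the side camera puts the top of the pipe at 88.5 mm, up from about 79 mm. That puts the tail centre at 75 mm, level with the red band.
- **Wedge position:** it lies flat. The side view shows it within 0.5 mm of the meter's line and the top view shows it 2.4 mm off. I put most of that difference down to the camera calibration.

**What disagreed or is uncertain:**
- **Fingertips:** in the images they sat about 20 mm higher than the stated tool geometry, so my first grasp closed on nothing above the wedge. I followed the pictures for the second grasp.
- **Nip:** I estimated it from push and travel, as it cannot be measured directly. It was about 8–13 N before letting go, so about 6–10 N is left.
- **Wedge travel on release:** the last image puts the wedge's thick end about 1 mm further in than the arm reading implied, which is within the camera's resolution.

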